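Put the tool tray back in its bay, over the front lip

ROBOT

A 6-joint arm with a two-finger parallel gripper is mounted at the origin on a cart in front of the work surface, level with it; the furniture and walls round the work are solid. World frame = base frame: x ahead of the robot, y to its left, z up, the work surface at z = 0. Lengths are in m, angles in rad, forces in N, time in s.
With the tool pointing down it reaches from about 0.3 to 0.775 m from the base axis. Payload 14.6 kg.
Tool frame: the origin (TCP) lies between the finger pads; the fingertips stand manip.tcp_to_tips ahead of it and the grasp point (between the pads) lies 6 mm ahead of it (manip.tcp_to_tips is the distance from the TCP to the fingertips, in m); z points along the fingers, y is the line along which they close (so a half turn about z gives the same grasp; the last joint's range is limited). The gripper opens to 85 mm and grips with 20 to 120 N. Pads are 22 mm wide; open, the fingers measure 114 mm over their backs; the gripper's body (76 mm by 85 mm) begins 54 mm behind the grasp point. The pads swing forward as they close: fully open they stand 13 mm farther back than shut.
Start: joints at [1.12, 0.3, 1.521, -0, 1.321, -0.067], TCP at [0.206, 0.51, 0.256] pointing down, gripper open.
Joint ranges: [-3.03, 3.03], [-0.79, 2.21], [0.23, 2.52], [-1.04, 4.18], [0, 3.07], [-2.55, 2.55]. Speed limits (rad/s): [2.22, 2.22, 2.57, 3.14, 3.14, 3.14].

INTERFACE

Orientations are given as [roll, pitch, yaw] about the fixed x, y, z axes, in that order (R = Rz(yaw) Ry(pitch) Rx(roll)).
In Python, from rig import manip, viewer, sign_off gives the robot as it stands.
- The arm moves only by the tool drive_tool, never from a script. Its argument "motion" is a list of rows, each a list of 5 numbers: the opening in per cent of the stroke, from 0 (shut) to 100 (fully open), then the shift along the tool's x, y, z in cm, then the turn about the tool's z in rad. A call has 1 to 12 rows; each row shifts and turns the commanded pose from where the row before left it, along the tool's axes as they then stand; what a row does not reach is not made up. A row lasts 1/12 s, in which the tool goes at most 41.7 mm and 7.16 degrees, less where a joint would pass 70% of its speed; a pose out of reach is approached as far as the arm can. A call with a gripper value outside its range is refused whole. The fingers move at their own pace and stop on an object; "squeeze" is the grip in N (left out, the last holds). Time passes only in rows, so rows that do not move let the fingers close. It gives the time, the measured TCP pose, the force, the opening and the grip force at its end, in the units of the state.
- manip.get_state(): the state, without advancing time (a new reading comes with each control period).
- viewer.get_image(name): name is "scene" or "top"; returns a dict with "image" (420x560x3 uint8, red, green, blue), "range_z" (420x560 float32, m along the optical axis (not along the pixel's ray), 0 where there is no reading), "fov_y" (degrees; the focal length in pixels is half the picture's height over the tangent of half this angle, whatever the lens; pixels are square), "cx", "cy" (the principal point, pixels), "R" (3x3) and "t" (3): a world point X has camera coordinates R X + t. Camera axes: x right, y down, z forward; pixel columns grow to the right and rows downward; lengths in m; the calibration is good to about 2 mm. A picture is of the moment at which its call begins.
- sign_off(): hands the job in; it is judged then, once.
The state is a dict: "clock": time; "joint_pos": joint angles; "joint_vel": joint speeds; "joint_efforts": joint torques, N m; "eef_pos": TCP position; "orientation": TCP orientation; "wrist_force": force on the tool from outside, world axes, zero at the start; "ft_torque": the same for the moment, N m; "opening": finger opening in m; "gripper_force": force on a finger pad.
Only numpy, scipy, OpenCV 4.12 (cv2) and the standard library are available. Lean on these libraries where they do the work, as an engineer would, in place of code of your own. Each camera call takes 0.05 s, during which the arm holds its last target. There are 200 camera calls.

TASK

Put the tool tray away. First stand the two pots that were left out, the one in the tray's bay and the one on the bench, upright in the tray with the other pot; then, because the loaded tray is too heavy to carry, lift only its leading edge up onto the bay's front lip while its back edge stays on the bench, let go of it there, and push the tray on over the lip until it lies flat on the bay floor, held behind the lip. Do not tip any pot over, and leave the other things on the bench where they are.

Things in the scene. Friction and masses are not known exactly. Their poses are not given: they have to be found in the camera images.
- bay: Wooden tray bay fixed on the bench, open on top, 326 mm wide. Origin at the centre of its underside; x from the lip to the back rail (away from the robot), y along the lip, z up. Floor 8 mm above the bench, free area x -81 to +81 mm, y -151 to +151 mm. Back rail and cheeks 44 mm high; the cheeks' front ends flare outward. The tray fits with 6 mm spare front and back, 8 mm each side.
- lip (a point): Middle of the outer upper edge of the hardwood lip along the bay's front, at x = -96 mm, z = 15 mm of the bay; the lip is 15 mm thick and its top stands 15 mm above the bench, 7 mm above the bay floor; axes as the bay's. A level push works but may bind while the tray's back edge still drags on the bench; it slides freely when the back edge is eased up as it is pushed.
- tray_centre (a point): Centre of the black open plywood tray, 285 x 150 x 95 mm; x along its length, y across toward its leading long board (facing the bay at the start), z up. Boards 9 mm thick: the long ones at y = +-66 to +-75 mm, top at z = +47.5 mm; the end ones at x = +-133 to +-142 mm. Underside z = -47.5 mm, floor z = -41.5 mm. About 0.8 kg empty; starts on the bench, askew to the bay by up to 0.22 rad.
- tray_lead (a point): Middle of the lower outer edge of the tray's leading long board (y = +75, z = -47.5 mm from the tray's centre); axes as the tray's.
- tray_rear (a point): Middle of the lower outer edge of the tray's other long board (y = -75, z = -47.5 mm from the tray's centre); axes as the tray's.
- pot_bay_mid (a point): Tall white screw-cap pot that stands in the bay, 50 mm across, 101 mm high, cap 46 mm across over the top 16 mm, about 0.18 kg; point at its centre, half-way up.
- pot_bench_mid (a point): Screw-cap pot (red) that stands on the bench to the left or right of the tray, 48 mm across, 88 mm high, cap 44 mm across over the top 14 mm, about 0.18 kg; point at its centre, half-way up.
- pot_tray_mid (a point): Grey screw-cap pot that already stands in the tray, 44 mm across, 90 mm high, about 0.18 kg; point at its centre, half-way up.
- pot_bay: The same tall pot; origin at the centre of its underside.
- pot_bench: The same pot from the bench; origin at the centre of its underside.
- pot_tray: The same pot in the tray; origin at the centre of its underside.
- tray: The same tray; origin at its underside, 2 mm from its centre line toward the rear board; axes as the tray's.
- tape_roll: Bystander: roll of buff paper tape lying flat, 74 mm across, 37 mm high; origin at the centre of its underside
- alu_block: Bystander: milled aluminium block standing on end, 20 x 49 mm, 142 mm high with its dowel; origin at the centre of its underside
- oil_can: Bystander: small flat oil can with a spout, standing, 29 x 54 mm, 127 mm high; origin at the centre of its underside
- comb_block: Bystander: slotted hardwood jig block, 70 x 120 x 28 mm high; origin at the centre of its underside
- driver: Bystander: screwdriver with a black and yellow handle, 195 mm long, lying along its own y; origin under its middle
There are look-alikes about, which are no part of the job. Leave any blue, purple or turquoise look-alike of the pot_bay alone.

How it is judged:
On the way, in this order (a step that is already met when the one before it is completed fails the run):
1. both stray pots stand in the tray, released (x of pot_bay_mid in the frame of tray_centre between -0.125 and 0.125 m and y of pot_bay_mid in the frame of tray_centre between -0.06 and 0.06 m and z of pot_bay_mid in the frame of tray_centre between 0.003 and 0.015 m and angle between each of pot_bay_mid, pot_bench_mid's own z axis and vertical below 0.12 rad and contact force between each of pot_bay, pot_bench and the fingers below 0.1 N and x of pot_bench_mid in the frame of tray_centre between -0.125 and 0.125 m and y of pot_bench_mid in the frame of tray_centre between -0.06 and 0.06 m and z of pot_bench_mid in the frame of tray_centre between -0.0035 and 0.0085 m), for 0.2 s.
2. the tray's leading edge rests on the lip and its back edge still on the bench, the tray released (height (world z) of tray_lead above 0.0125 m and x of tray_lead in the frame of bay between -0.093 and 0.03 m and height (world z) of tray_rear below 0.006 m and contact force between tray and the fingers below 0.1 N), for 0.2 s.
At the end, for the whole second after the job is handed in: The tray lies flat on the bay floor (both lower edges within 3.5 mm of floor height), wholly behind the lip and between the cheeks (centre within 10 mm of the bay's centre front to back, 12 mm sideways); the three pots stand upright (within 0.12 rad) on the tray's floor; all is at rest (x of tray_centre in the frame of bay between -0.01 and 0.01 m and y of tray_centre in the frame of bay between -0.012 and 0.012 m and height (world z) of tray_lead between 0.004 and 0.0115 m and height (world z) of tray_rear between 0.004 and 0.0115 m and angle between the y axis of tray and the x axis of bay, either way round below 0.1 rad and angle between tray's own z axis and vertical below 0.03 rad and linear speed of tray below 0.01 m/s and x of pot_bay_mid in the frame of tray_centre between -0.125 and 0.125 m and y of pot_bay_mid in the frame of tray_centre between -0.06 and 0.06 m and z of pot_bay_mid in the frame of tray_centre between 0.003 and 0.015 m and angle between each of pot_bay_mid, pot_bench_mid, pot_tray_mid's own z axis and vertical below 0.12 rad and linear speed of each of pot_bay, pot_bench, pot_tray below 0.02 m/s and x of pot_bench_mid in the frame of tray_centre between -0.125 and 0.125 m and y of pot_bench_mid in the frame of tray_centre between -0.06 and 0.06 m and z of pot_bench_mid in the frame of tray_centre between -0.0035 and 0.0085 m and x of pot_tray_mid in the frame of tray_centre between -0.125 and 0.125 m and y of pot_tray_mid in the frame of tray_centre between -0.06 and 0.06 m and z of pot_tray_mid in the frame of tray_centre between -0.0025 and 0.0095 m); the robot touches nothing.
It fails at once if a pot is tipped over (angle between any of pot_bay_mid, pot_bench_mid, pot_tray_mid's own z axis and vertical above 0.8 rad).
It fails at once if another thing on the bench is shifted by more than 30 mm (distance of any of tape_roll, alu_block, oil_can, comb_block, driver from where it was at the start of the episode above 0.03 m).
It also fails if it takes over 72 s, if anything falls off the work surface, if the arm or the gripper's body presses on something with over 40 N, if the wrist force passes 120 N, or if a joint passes its speed limit or range.

## Working session

There is one attempt and no reset: what is moved stays moved. The work goes in short steps, Python scripts to look and compute and a tool call to move; the robot and the scene stay as the last step left them, time stands still between calls to the robot, and variables do not carry over. Pictures are saved under pics/ and viewed, at most 10 in all, crops included, and the job is handed in when it is done.

Besides the shell and the picture viewer there is one more tool, called after "Emit:" by a JSON object that holds its "api" and its "payload", one argument or row to a line. drive_tool: Moves the arm, as the interface text tells. Its arguments: {"type":"object","properties":{"motion":{"type":"array","items":{"type":"array","items":{"type":"number"}}},"squeeze":{"type":"number"}},"required":["motion"]}

```bash
mkdir -p pics; ls
cat > h.py <<'E'
import numpy as np, cv2
from rig import manip, viewer, sign_off
def grab(n):
    d=viewer.get_image(n); h=d["image"].shape[0]; d["f"]=h/2/np.tan(np.radians(d["fov_y"])/2); d["R"]=np.array(d["R"]); d["t"]=np.array(d["t"]); return d
def pts(d):
    z=d["range_z"]; v,u=np.mgrid[:z.shape[0],:z.shape[1]]
    c=np.stack([(u-d["cx"])/d["f"]*z,(v-d["cy"])/d["f"]*z,z],-1)
    w=(c-d["t"])@d["R"]; w[z==0]=np.nan; return w
def plane(d,u,v,h):
    r=np.array([(u-d["cx"])/d["f"],(v-d["cy"])/d["f"],1.])@d["R"]; o=-d["R"].T@d["t"]
    return o+r*(h-o[2])/r[2]
def save(d,n): cv2.imwrite(f"pics/{n}.png",cv2.cvtColor(d["image"],cv2.COLOR_RGB2BGR))
E
python3 - <<'E'
from h import *
import pickle
for n in("top","scene"):
    d=grab(n); save(d,n+"0"); pickle.dump(d,open(n+"0.pkl","wb")); print(n,-d["R"].T@d["t"],d["f"],d["R"].round(3).tolist())
print(manip.get_state(),manip.tcp_to_tips)
E
```

```text
pics
top [0.44473369 0.04886601 1.21208641] 392.6433023509296 [[0.023, -1.0, 0.004], [-0.99, -0.024, -0.141], [0.141, -0.0, -0.99]]
scene [-0.02755521 -0.3510068   0.80625159] 381.72733430220677 [[0.541, -0.841, 0.002], [-0.584, -0.378, -0.718], [0.605, 0.388, -0.696]]
{'clock': 0.1, 'joint_pos': array([ 1.12036915e+00,  3.00404087e-01,  1.52151995e+00,  2.14243321e-05,
        1.32073217e+00, -6.65633296e-02]), 'joint_vel': array([ 1.29229880e-04, -1.61553757e-03, -1.52092923e-03,  8.29574339e-05,
       -1.30948217e-04, -9.71360747e-04]), 'joint_efforts': array([ 1.75079772e-04, -5.44372666e+01, -3.62373054e+01, -7.59943737e-05,
        2.94588623e-03,  3.00973147e-05]), 'eef_pos': array([0.20587477, 0.5098095 , 0.25578393]), 'orientation': array([-3.14053284e+00, -9.14475131e-05,  2.75772345e+00]), 'wrist_force': array([ 0.05566995, -0.07029767, -0.53554322]), 'ft_torque': array([0.01351242, 0.00856593, 0.0350861 ]), 'gripper_force': 0.0, 'opening': 0.08549592827774649} 0.025
```

View pics/top0.png

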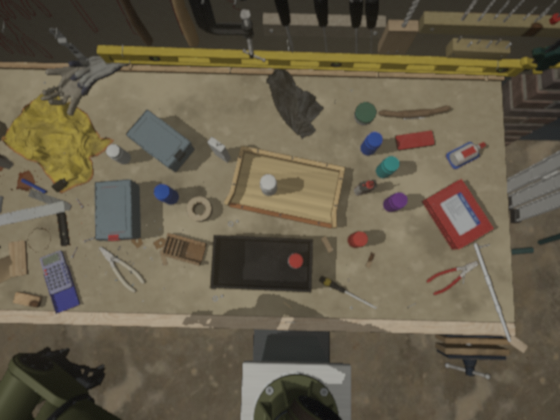

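View pics/scene0.png

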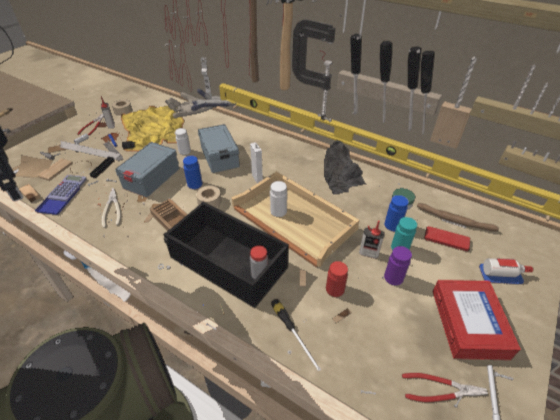

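Top view: bay at (288,187), with the white pot in it at (268,185). Tray at (262,263), with the grey pot (red cap) at (295,261). Candidates:
- **Tall pot:** white (268,185), white (115,154), and blue, teal and purple ones. The white one standing in the bay fits.
- **Bench pot:** only the red one at (358,240), right of the tray, fits. It's alone in its colour.

I'll confirm these in a crop and measure.

Run:
```python
from h import *
import pickle
d=pickle.load(open("top0.pkl","rb")); s=pickle.load(open("scene0.pkl","rb"))
im=s["image"][150:310,150:430]; cv2.imwrite("pics/crop0.png",cv2.cvtColor(cv2.resize(im,None,fx=2.8,fy=2.8,interpolation=cv2.INTER_CUBIC),cv2.COLOR_RGB2BGR))
w=pts(d); ws=pts(s)
def rep(n,w,lo,hi,zl,zh):
    m=(w[...,0]>lo[0])&(w[...,0]<hi[0])&(w[...,1]>lo[1])&(w[...,1]<hi[1])&(w[...,2]>zl)&(w[...,2]<zh)
    p=w[m]; 
    if len(p)>4: print(n,len(p),"med",np.median(p,0).round(4),"min",p.min(0).round(4),"max",p.max(0).round(4)); 
    return p
for n,u,v in [("potbay",268,185),("potbench",358,240),("pottray",295,261)]:
    c=w[v,u]; print(n,c.round(3))
    for nm,ww in(("top",w),("scene",ws)):
        p=rep(nm,ww,c-.05,c+.05,c[2]-.006,c[2]+.008)
        if len(p)>4: print(cv2.minEnclosingCircle(p[:,:2].astype(np.float32)))
# tray rim
for nm,ww in(("top",w),("scene",ws)):
    p=rep("tray"+nm,ww,(.2,-.1),(.42,.26),.085,.102)
    p=p[:,:2]; r=cv2.minAreaRect(p.astype(np.float32)); print(r)
    p=rep("bay"+nm,ww,(.38,-.14),(.70,.24),.038,.052)
    print(cv2.minAreaRect(p[:,:2].astype(np.float32)))
for n,(u,v) in dict(tape=(200,199),comb=(185,248),driver=(335,288),alu=(217,148),oil=(368,186)).items(): print(n,w[v,u].round(3))
```

```text
potbay [0.661 0.094 0.112]
top 191 med [0.6703 0.0967 0.109 ] min [0.647  0.0744 0.1059] max [0.6909 0.1176 0.1144]
((0.6695918440818787, 0.09604420512914658), 0.022690776735544205)
scene 133 med [0.6698 0.0951 0.1081] min [0.6464 0.0749 0.1058] max [0.6937 0.1184 0.1113]
((0.6693628430366516, 0.09399586915969849), 0.02452884055674076)
potbench [ 0.512 -0.166  0.089]
top 184 med [ 0.5149 -0.1718  0.0886] min [ 0.4949 -0.1924  0.0837] max [ 0.5353 -0.1499  0.0948]
((0.515941321849823, -0.17160245776176453), 0.02182653360068798)
scene 222 med [ 0.5155 -0.1714  0.0871] min [ 0.4952 -0.1919  0.0835] max [ 0.537  -0.1487  0.0908]
((0.5171655416488647, -0.1708620935678482), 0.022221548482775688)
pottray [0.448 0.013 0.098]
top 224 med [0.4486 0.0041 0.0959] min [ 0.3993 -0.0355  0.0922] max [0.4971 0.0296 0.1021]
((0.4484961926937103, -0.0204741470515728), 0.05077106133103371)
scene 226 med [0.4484 0.007  0.0944] min [ 0.3997 -0.0362  0.0921] max [0.4971 0.0319 0.0978]
((0.4485498070716858, -0.016899950802326202), 0.050038278102874756)
traytop 473 med [0.371  0.1058 0.0945] min [ 0.3626 -0
[... 189 characters left out ...]
3] min [ 0.3828 -0.1267  0.0381] max [0.6997 0.24   0.052 ]
((0.5567593574523926, 0.06246212124824524), (0.34253019094467163, 0.3247149586677551), 83.22958374023438)
trayscene 665 med [0.3693 0.0885 0.0922] min [ 0.3625 -0.0346  0.085 ] max [0.4197 0.2513 0.0971]
((0.3918306827545166, 0.10833613574504852), (0.28558149933815, 0.05687575787305832), 89.63164520263672)
bayscene 752 med [0.5105 0.0212 0.0434] min [ 0.3806 -0.1258  0.0381] max [0.6999 0.24   0.052 ]
((0.5567057728767395, 0.06253013014793396), (0.3419688045978546, 0.3267333507537842), 83.10973358154297)
tape [0.628 0.302 0.036]
comb [0.48  0.347 0.004]
driver [ 0.371 -0.112  0.014]
alu [0.762 0.242 0.125]
oil [ 0.668 -0.194  0.097]
```

View pics/crop0.png

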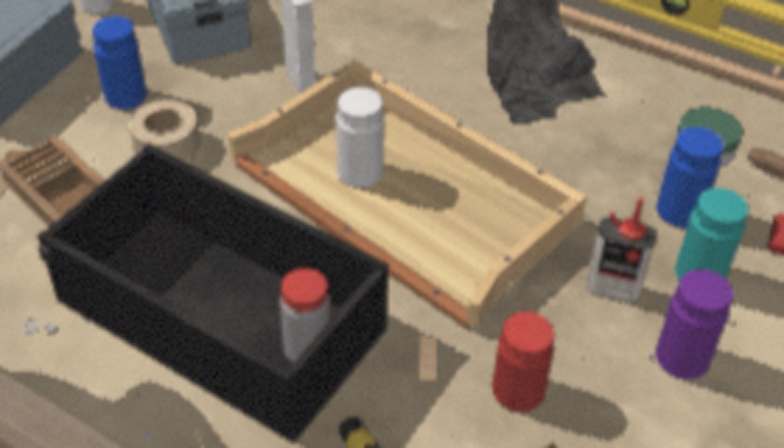

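The crop confirms it: the white pot is in the bay and the red pot is on the bench. The blue, teal and purple look-alikes stay put. Next I need precise tray and bay rectangles.

Run:
```python
from h import *
import pickle
for n in("top","scene"):
    d=pickle.load(open(n+"0.pkl","rb")); w=pts(d); im=d["image"].astype(int); x,y,z=np.moveaxis(w,-1,0)
    dark=(im.max(-1)<70)
    m=dark&(z>.088)&(z<.102)&(x>.3)&(x<.56)&(y>-.12)&(y<.32)
    P=w[m][:,:2].astype(np.float32); r=cv2.minAreaRect(P); print(n,"tray",len(P),r, cv2.boxPoints(r).round(3).tolist())
    q=P[~((abs(P[:,0]-r[0][0])>1))]
    sat=(im[...,0]-im[...,2]>35)
    m=sat&(z>.036)&(z<.05)&(x>.52)&(x<.82)&(y>-.2)&(y<.26)
    P=w[m][:,:2].astype(np.float32)
    cnt,lab,st,_=cv2.connectedComponentsWithStats(cv2.morphologyEx(m.astype(np.uint8),cv2.MORPH_CLOSE,np.ones((5,5))))
    k=1+st[1:,4].argmax(); P=w[m&(lab==k)][:,:2].astype(np.float32)
    r=cv2.minAreaRect(P); print(n,"bay",len(P),r,cv2.boxPoints(r).round(3).tolist())
    b=sat&(z>.003)&(z<.02)&(x>.5)&(x<.8)&(y>-.2)&(y<.26)
    m=(im[...,0]>100)&(im[...,1]<60)&(z>.085)&(x<.47)&(x>.42)&(abs(y)<.06)
    P=w[m][:,:2].astype(np.float32); print("grey",len(P),cv2.minEnclosingCircle(P) if len(P) else 0, np.median(w[m],0) if len(P) else 0)
    for nm,c in(("driver",((.28,-.2),(.45,-.06))),("comb",((.36,.22),(.60,.42)))):
        mm=(z>.012)&(z<.05)&(x>c[0][0])&(x<c[1][0])&(y>c[0][1])&(y<c[1][1]); P=w[mm]; print(nm,len(P),P.min(0),P.max(0))
```

```text
top tray 773 ((0.44134366512298584, 0.10616246610879898), (0.2834518551826477, 0.14620378613471985), 88.87113189697266) [[0.36500000953674316, -0.03400000184774399], [0.5120000243186951, -0.03700000047683716], [0.5170000195503235, 0.2460000067949295], [0.3709999918937683, 0.24899999797344208]]
top bay 898 ((0.6738635301589966, 0.04217495024204254), (0.34359094500541687, 0.18660485744476318), 79.19673156738281) [[0.550000011920929, -0.10899999737739563], [0.7329999804496765, -0.14399999380111694], [0.7979999780654907, 0.19300000369548798], [0.6140000224113464, 0.2280000001192093]]
grey 42 ((0.4497913718223572, 0.009793005883693695), 0.01902693137526512) [0.44869448 0.00126245 0.09644853]
driver 173 [ 0.35745535 -0.15053678  0.01207318] [ 0.40581992 -0.06297537  0.02686795]
comb 845 [0.37560729 0.22004667 0.01200017] [0.59992139 0.41505516 0.04989198]
scene tray 1075 ((0.4396360516548157, 0.10677178204059601), (0.2848856449127197, 0.152227982878685), 89.02985382080078) [[0.3610000014305115, -0.03400000184774399], [0.5130000114440918, -0.03700000047683716], [0.5180000066757202, 0.24799999594688416], [0.3659999966621399, 0.25]]
scene bay 854 ((0.6747703552246094, 0.04224301874637604), (0.3427746593952179, 0.18964052200317383), 79.35081481933594) [[0.550000011920929, -0.10899999737739563], [0.7360000014305115, -0.14399999380111694], [0.800000011920929, 0.19300000369548798], [0.6129999756813049, 0.2280000001192093]]
grey 32 ((0.4484180808067322, 0.007577966433018446), 0.018708746880292892) [ 4.37420326e-01 -6.85907591e-05  9.22939799e-02]
driver 244 [ 0.35795875 -0.13826875  0.01202321] [ 0.40613918 -0.06181258  0.02433176]
comb 1058 [0.36615364 0.22012838 0.01204159] [0.59997093 0.41363467 0.04980066]
```

Emit:
{"api": "drive_tool", "payload": {
  "motion": [
    [100,0,0,0,0.119],
    [100,0,0,0,0.119],
    [100,0,0,0,0.119],
    [100,0,0,0,0.119],
    [100,0,0,0,0.119],
    [100,0,0,0,0.119],
    [100,0,0,0,0.119],
    [100,0,0,0,0.119],
    [100,0,0,0,0.119],
    [100,0,0,0,0.116]
  ],
  "squeeze": 40
}}

```text
clock: 0.93
eef_pos: [0.2059, 0.5099, 0.2559]
orientation: [-3.141, 0.001, 1.565]
wrist_force: [-0.2, -0.2, 0.1]
opening: 0.0853
gripper_force: 0.0
```

Emit:
{"api": "drive_tool", "payload": {
  "motion": [
    [100,-2.5,2.8,0,0],
    [100,-2.5,2.8,0,0],
    [100,-2.5,2.8,0,0],
    [100,-2.5,2.8,0,0],
    [100,-2.5,2.8,0,0],
    [100,-2.5,2.8,0,0],
    [100,-2.5,2.8,0,0],
    [100,-2.5,2.8,0,0],
    [100,-2.5,2.8,0,0],
    [100,-2.5,2.8,0,0],
    [100,-2.5,2.8,0,0],
    [100,-2.5,2.8,0,0]
  ]
}}

```text
clock: 1.93
eef_pos: [0.543, 0.2084, 0.256]
orientation: [-3.141, 0.0, 1.571]
wrist_force: [0.2, 1.1, -0.8]
opening: 0.0855
gripper_force: 0.0
```

Emit:
{"api": "drive_tool", "payload": {
  "motion": [
    [100,-2.8,3.2,0,0],
    [100,-2.8,3.2,0,0],
    [100,-2.9,3.2,0,0],
    [100,-2.8,3.0,0,0],
    [100,0,0,3,0],
    [100,0,0,3,0],
    [100,0,0,3,0],
    [100,0,0,3,0],
    [100,0,0,3,0],
    [100,0,0,2,0],
    [100,0,0,1.1,0],
    [100,0,0,0,0]
  ]
}}

```text
clock: 2.93
eef_pos: [0.6644, 0.099, 0.0724]
orientation: [-3.137, 0.0, 1.571]
wrist_force: [-1.3, 0.7, -0.7]
opening: 0.0853
gripper_force: 0.0
```

Emit:
{"api": "drive_tool", "payload": {
  "motion": [
    [40,0,0,0,0],
    [40,0,0,0,0],
    [40,0,0,0,0],
    [40,0,0,0,0],
    [40,0,0,0,0],
    [40,0,0,0,0],
    [40,0,0,0,0],
    [40,0,0,0,0]
  ]
}}

```text
clock: 3.6
eef_pos: [0.6667, 0.0992, 0.0777]
orientation: [3.137, -0.0, 1.571]
wrist_force: [2.0, 0.2, 6.3]
opening: 0.0501
gripper_force: 39.7
```

Emit:
{"api": "drive_tool", "payload": {
  "motion": [
    [40,0,0,-1,0],
    [40,0,0,-2,0],
    [40,0,0,-3,0],
    [40,0,0,-3,0],
    [40,0,0,-3,0],
    [40,0.5,-1.2,0,0],
    [40,1.3,-3.1,0,0],
    [40,1.3,-3.1,0,0],
    [40,1.3,-3.1,0,0],
    [40,1.3,-3.1,0,0],
    [40,1.3,-3.1,0,0],
    [40,1.3,-3.1,0,0]
  ]
}}

```text
clock: 4.6
eef_pos: [0.4658, 0.1824, 0.1961]
orientation: [3.141, -0.0, 1.571]
wrist_force: [0.5, 0.4, -1.8]
opening: 0.0503
gripper_force: 41.2
```

Emit:
{"api": "drive_tool", "payload": {
  "motion": [
    [40,0.7,-2.2,0,0],
    [40,0,-0.5,0,0],
    [40,0,0,0,0]
  ]
}}

```text
clock: 4.85
eef_pos: [0.4396, 0.1895, 0.1964]
orientation: [3.141, -0.0, 1.572]
wrist_force: [0.6, -0.5, -2.3]
opening: 0.0505
gripper_force: 41.4
```

Run:
```python
from h import *
print(manip.get_state()["eef_pos"])
d=grab("scene"); save(d,"s1"); im=d["image"][120:330,120:400]; cv2.imwrite("pics/s1c.png",cv2.cvtColor(cv2.resize(im,None,fx=2.5,fy=2.5),cv2.COLOR_RGB2BGR))
```

```text
[0.43956128 0.18949968 0.19639128]
```

View pics/s1c.png

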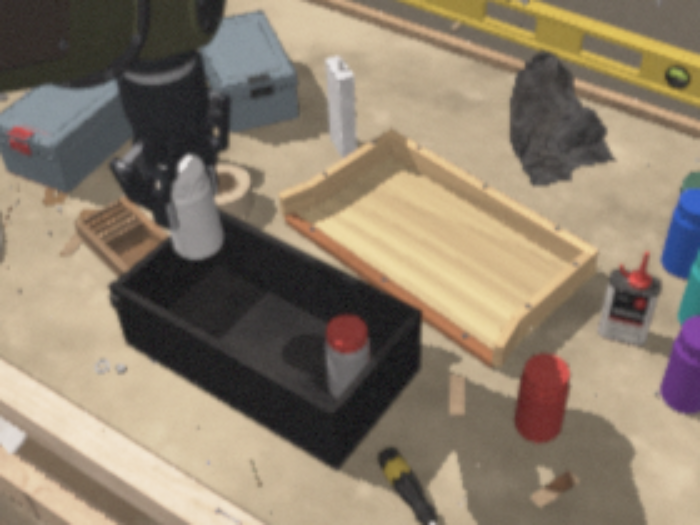

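The white pot is held upright over the left part of the tray (crop 195,210), and the grey pot stands at crop (347,355). Lowering now.

Emit:
{"api": "drive_tool", "payload": {
  "motion": [
    [40,0,0,2,0],
    [40,0,0,3,0],
    [40,0,0,3,0],
    [40,0,0,2.2,0],
    [40,0,0,1.0,0],
    [40,0,0,0.6,0],
    [40,0,0,0.2,0],
    [40,0,0,0,0]
  ]
}}

```text
clock: 5.57
eef_pos: [0.4413, 0.1892, 0.0761]
orientation: [3.141, -0.0, 1.571]
wrist_force: [0.0, 0.4, -1.8]
opening: 0.0497
gripper_force: 40.1
```

Emit:
{"api": "drive_tool", "payload": {
  "motion": [
    [40,0,0,0.15,0],
    [40,0,0,0.1,0],
    [40,0,0,0,0]
  ]
}}

```text
clock: 5.82
eef_pos: [0.4418, 0.1894, 0.0742]
orientation: [3.138, -0.001, 1.571]
wrist_force: [2.9, -0.5, 3.7]
opening: 0.0495
gripper_force: 39.9
```

Emit:
{"api": "drive_tool", "payload": {
  "motion": [
    [80,0,0,0,0],
    [80,0,0,0,0],
    [80,0,0,0,0],
    [80,0,0,-1,0],
    [80,0,0,-3,0],
    [90,0,0,-3,0],
    [100,0,0,-3,0],
    [100,-2.5,0.5,0,0],
    [100,-3.5,0.75,0,0],
    [100,-3.5,0.75,0,0],
    [100,-3.5,0.75,0,0],
    [100,-3.5,0.75,0,0]
  ]
}}

```text
clock: 6.82
eef_pos: [0.4755, 0.0225, 0.1737]
orientation: [3.141, 0.0, 1.571]
wrist_force: [1.2, -0.1, 0.5]
opening: 0.0855
gripper_force: 0.0
```

Emit:
{"api": "drive_tool", "payload": {
  "motion": [
    [100,-3.5,0.75,0,0],
    [100,-3.5,0.75,0,0],
    [100,-3.5,0.75,0,0],
    [100,-3.5,0.75,0,0],
    [100,-3.5,0.75,0,0],
    [100,0,0,0,0],
    [100,0,0,0,0]
  ]
}}

```text
clock: 7.4
eef_pos: [0.5129, -0.1522, 0.1731]
orientation: [-3.141, -0.0, 1.568]
wrist_force: [-0.6, -0.3, 0.3]
opening: 0.0854
gripper_force: 0.0
```

Emit:
{"api": "drive_tool", "payload": {
  "motion": [
    [100,-1.9,0.4,0,0],
    [100,0,0,2.5,0],
    [100,0,0,3,0],
    [100,0,0,3,0],
    [100,0,0,2,0],
    [100,0,0,0.8,0],
    [100,0,0,0,0],
    [40,0,0,0,0],
    [40,0,0,0,0],
    [40,0,0,0,0],
    [40,0,0,0,0],
    [40,0,0,0,0]
  ]
}}

```text
clock: 8.4
eef_pos: [0.5177, -0.17, 0.0614]
orientation: [3.139, 0.001, 1.571]
wrist_force: [-0.9, 1.6, 7.4]
opening: 0.0469
gripper_force: 39.9
```

Emit:
{"api": "drive_tool", "payload": {
  "motion": [
    [40,0,0,0,0],
    [40,0,0,0,0],
    [40,0,0,0,0]
  ]
}}

```text
clock: 8.65
eef_pos: [0.5177, -0.17, 0.0614]
orientation: [3.139, 0.001, 1.571]
wrist_force: [-1.2, 1.8, 7.1]
opening: 0.0468
gripper_force: 39.9
```

Emit:
{"api": "drive_tool", "payload": {
  "motion": [
    [40,0,0,-1,0],
    [40,0,0,-2.5,0],
    [40,0,0,-3,0],
    [40,0,0,-3,0],
    [40,0,0,-2.7,0],
    [40,1.5,-0.5,0,0],
    [40,3.1,-1,0,0],
    [40,3.2,-1,0,0],
    [40,3.2,-1,0,0],
    [40,3.2,-1,0,0],
    [40,3.2,-1,0,0],
    [40,3.2,-1,0,0]
  ]
}}

```text
clock: 9.65
eef_pos: [0.4512, 0.0374, 0.1828]
orientation: [3.141, -0.0, 1.57]
wrist_force: [0.4, 1.1, -1.8]
opening: 0.0472
gripper_force: 41.9
```

Emit:
{"api": "drive_tool", "payload": {
  "motion": [
    [40,2.2,-0.8,0,0],
    [40,1.1,-0.5,0,0],
    [40,0,0,0,0],
    [40,0,0,0,0]
  ]
}}

```text
clock: 9.98
eef_pos: [0.439, 0.0693, 0.1826]
orientation: [3.141, 0.0, 1.572]
wrist_force: [0.1, 0.1, -1.7]
opening: 0.0471
gripper_force: 41.9
```

Lower 11.6 cm, easing at the end.

Emit:
{"api": "drive_tool", "payload": {
  "motion": [
    [40,0,0,2,0],
    [40,0,0,3,0],
    [40,0,0,3,0],
    [40,0,0,2.2,0],
    [40,0,0,0.9,0],
    [40,0,0,0.3,0],
    [40,0,0,0.1,0],
    [40,0,0,0,0]
  ]
}}

```text
clock: 10.65
eef_pos: [0.4398, 0.0686, 0.0677]
orientation: [3.14, -0.0, 1.57]
wrist_force: [-0.0, -0.5, -1.7]
opening: 0.0468
gripper_force: 41.8
```

Emit:
{"api": "drive_tool", "payload": {
  "motion": [
    [40,0,0,0.15,0],
    [40,0,0,0.1,0],
    [40,0,0,0,0]
  ]
}}

```text
clock: 10.9
eef_pos: [0.4401, 0.0688, 0.0672]
orientation: [3.139, 0.0, 1.571]
wrist_force: [-13.1, -4.5, 38.5]
opening: 0.0474
gripper_force: 45.9
```

Emit:
{"api": "drive_tool", "payload": {
  "motion": [
    [75,0,0,0,0],
    [75,0,0,0,0],
    [75,0,0,0,0],
    [75,0,0,-0.5,0],
    [75,0,0,-2,0],
    [75,0,0,-3,0],
    [75,0,0,-3,0],
    [60,0,0,-3,0],
    [50,1.2,2.3,0,0],
    [50,1.2,2.3,0,0],
    [50,1.2,2.3,0,0],
    [50,0,0,0,0]
  ]
}}

```text
clock: 11.9
eef_pos: [0.5106, 0.1065, 0.1798]
orientation: [3.14, -0.0, 1.571]
wrist_force: [0.6, 0.9, 1.2]
opening: 0.0424
gripper_force: 0.0
```

```bash
cat > meas.py <<'E'
from h import *
BO=np.array([.676,.042]); 
def tray(ns=("top","scene"),tag=None):
    for n in ns:
        d=grab(n); w=pts(d); im=d["image"].astype(int); x,y,z=np.moveaxis(w,-1,0)
        if tag: save(d,tag+n)
        m=(im.max(-1)<70)&(z>.08)&(z<.125)&(x>.3)&(x<.85)&(y>-.17)&(y<.32)&~np.isnan(z)
        m2=cv2.morphologyEx(m.astype(np.uint8),cv2.MORPH_CLOSE,np.ones((5,5)))
        c,l,st,_=cv2.connectedComponentsWithStats(m2); k=1+st[1:,4].argmax()
        P=w[m&(l==k)]; r=cv2.minAreaRect(P[:,:2].astype(np.float32)); print(n,len(P),np.round(r[0],4),np.round(r[1],4),round(r[2],2))
        b=cv2.boxPoints(r); print(" box",b.round(4).tolist())
        for q in b:
            s=P[np.hypot(*(P[:,:2]-q).T)<.03]; print("  corner",q.round(3),"z",np.median(s[:,2]).round(4) if len(s) else None,len(s))
    return
E
python3 - <<'E'
from meas import *
print(manip.get_state()["eef_pos"]); tray(tag="t2")
im=cv2.imread("pics/t2scene.png")[120:330,120:400]; cv2.imwrite("pics/t2c.png",cv2.resize(im,None,fx=2.5,fy=2.5))
E
```

```text
[0.51062476 0.1064904  0.17976651]
top 301 [0.4394 0.0008] [0.1476 0.0742] 1.14
 box [[0.36489999294281006, 0.036400001496076584], [0.36640000343322754, -0.03779999911785126], [0.5138999819755554, -0.03480000048875809], [0.512499988079071, 0.03929999843239784]]
  corner [0.365 0.036] z 0.0948 13
  corner [ 0.366 -0.038] z 0.0933 54
  corner [ 0.514 -0.035] z 0.0939 61
  corner [0.512 0.039] z 0.0952 38
scene 1482 [0.4387 0.1068] [0.2856 0.1537] 89.37
 box [[0.3603000044822693, -0.035100001841783524], [0.5139999985694885, -0.03680000081658363], [0.5170999765396118, 0.24869999289512634], [0.3634999990463257, 0.25040000677108765]]
  corner [ 0.36  -0.035] z 0.091 118
  corner [ 0.514 -0.037] z 0.0911 83
  corner [0.517 0.249] z 0.0906 62
  corner [0.363 0.25 ] z 0.0912 70
```

View pics/t2c.png

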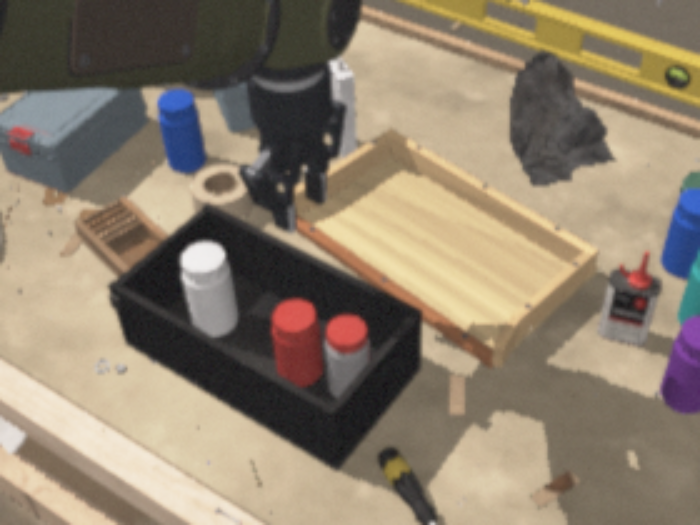

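All three pots stand upright in the tray: white at crop (210,290), red (298,340) and grey (347,355). The gripper is over the leading board, so I'll grip it.

Emit:
{"api": "drive_tool", "payload": {
  "motion": [
    [50,0,0,2,0],
    [50,0,0,3,0],
    [50,0,0,2.5,0],
    [50,0,0,1.2,0],
    [50,0,0,0,0],
    [0,0,0,0,0],
    [0,0,0,0,0],
    [0,0,0,0,0],
    [0,0,0,0,0],
    [0,0,0,0,0],
    [0,0,0,0,0]
  ],
  "squeeze": 40
}}

```text
clock: 12.92
eef_pos: [0.509, 0.1052, 0.0939]
orientation: [3.138, -0.001, 1.57]
wrist_force: [2.0, -0.3, 8.0]
opening: 0.0082
gripper_force: 43.1
```

Emit:
{"api": "drive_tool", "payload": {
  "motion": [
    [0,0,0,0,0],
    [0,0,0,-0.3,0],
    [0,0,0,-0.4,0],
    [0,0,0,-0.5,0],
    [0,0,0,-0.5,0],
    [0,0,0,-0.5,0],
    [0,0,0,0,0]
  ]
}}

```text
clock: 13.5
eef_pos: [0.5083, 0.1052, 0.1153]
orientation: [3.141, -0.0, 1.571]
wrist_force: [-0.4, -0.1, -13.4]
opening: 0.008
gripper_force: 42.4
```

Run:
```python
from meas import *
tray(("scene",),tag="t3")
```

```text
scene 2500 [0.4364 0.1064] [0.1542 0.2876] 0.67
 box [[0.35760000348091125, 0.2493000030517578], [0.3610000014305115, -0.03830000013113022], [0.5151000022888184, -0.0364999994635582], [0.5117999911308289, 0.25110000371932983]]
  corner [0.358 0.249] z 0.1052 101
  corner [ 0.361 -0.038] z 0.1023 196
  corner [ 0.515 -0.037] z 0.1085 120
  corner [0.512 0.251] z 0.1016 110
```

The wrist carries the tray's whole weight, so it came up almost level. I'll lower it and reduce the grip so it can pivot.

Emit:
{"api": "drive_tool", "payload": {
  "motion": [
    [0,0,0,0.7,0],
    [0,0,0,0.6,0],
    [0,0,0,0,0]
  ],
  "squeeze": 40
}}

```text
clock: 13.8
eef_pos: [0.5071, 0.105, 0.0993]
orientation: [-3.139, 0.0, 1.571]
wrist_force: [1.0, -0.5, -14.3]
opening: 0.0081
gripper_force: 45.7
```

Emit:
{"api": "drive_tool", "payload": {
  "motion": [
    [0,0,0,0,0],
    [0,0,0,0,0],
    [0,0,0,0,0]
  ],
  "squeeze": 20
}}

```text
clock: 14.05
eef_pos: [0.5081, 0.1051, 0.1013]
orientation: [3.142, 0.0, 1.571]
wrist_force: [0.6, -0.3, -13.2]
opening: 0.0084
gripper_force: 42.4
```

Run:
```python
from meas import *
tray(("scene",),tag="t4")
```

```text
scene 1725 [0.4394 0.1065] [0.1603 0.2882] 0.6
 box [[0.357699990272522, 0.24979999661445618], [0.36070001125335693, -0.03840000182390213], [0.5210000276565552, -0.03680000081658363], [0.5180000066757202, 0.2515000104904175]]
  corner [0.358 0.25 ] z 0.0951 76
  corner [ 0.361 -0.038] z 0.0957 138
  corner [ 0.521 -0.037] z 0.0985 72
  corner [0.518 0.251] z 0.0945 58
```

Emit:
{"api": "drive_tool", "payload": {
  "motion": [
    [0,0,0,0.5,0],
    [0,0,0,0.3,0],
    [0,0,0,0,0],
    [30,0,0,0,0],
    [30,0,0,0,0],
    [30,0,0,0,0],
    [30,0,0,-1.7,0],
    [30,0,0,0,0],
    [0,0,0,0,0],
    [0,0,0,0,0],
    [0,0,0,0,0],
    [0,0,0,0,0]
  ],
  "squeeze": 30
}}

```text
clock: 15.1
eef_pos: [0.5085, 0.1052, 0.1105]
orientation: [3.14, -0.0, 1.571]
wrist_force: [0.6, -0.1, 8.8]
opening: 0.0078
gripper_force: 33.7
```

Emit:
{"api": "drive_tool", "payload": {
  "motion": [
    [0,0,0,0,0],
    [0,0,0,-0.3,0],
    [0,0,0,-0.4,0],
    [0,0,0,-0.4,0],
    [0,0,0,-0.4,0],
    [0,0,0,0,0]
  ]
}}

```text
clock: 15.6
eef_pos: [0.5081, 0.1051, 0.1256]
orientation: [3.141, 0.0, 1.571]
wrist_force: [-0.2, -0.2, -10.1]
opening: 0.008
gripper_force: 36.7
```

Run:
```python
from meas import *
tray(("scene",),tag="t5")
```

```text
scene 1787 [0.4365 0.1057] [0.1523 0.2859] 0.53
 box [[0.35899999737739563, 0.24789999425411224], [0.36169999837875366, -0.03799999877810478], [0.5139999985694885, -0.03660000115633011], [0.5113999843597412, 0.2493000030517578]]
  corner [0.359 0.248] z 0.0922 73
  corner [ 0.362 -0.038] z 0.0925 118
  corner [ 0.514 -0.037] z 0.1027 114
  corner [0.511 0.249] z 0.097 98
```

Emit:
{"api": "drive_tool", "payload": {
  "motion": [
    [0,0,0,-0.4,0],
    [0,0,0,-0.4,0],
    [0,0,0,-0.2,0],
    [0,0,0,0,0]
  ]
}}

```text
clock: 15.98
eef_pos: [0.5084, 0.1052, 0.1359]
orientation: [3.14, -0.0, 1.571]
wrist_force: [1.4, -0.2, -10.2]
opening: 0.0078
gripper_force: 44.9
```

```bash
cat >> meas.py <<'E'
def prof():
    """rim height against distance along x, both ends, plus plane fit"""
    d=grab("scene"); w=pts(d); im=d["image"].astype(int); x,y,z=np.moveaxis(w,-1,0)
    m=(im.max(-1)<70)&(z>.08)&(z<.135)&(x>.3)&(x<.85)&(y>-.17)&(y<.32)
    for lo,hi in((-.045,.06),(.15,.26)):
        q=w[m&(y>lo)&(y<hi)]; 
        for k in range(int(q[:,0].min()*40),int(q[:,0].max()*40)+1):
            s=q[(q[:,0]>=k/40)&(q[:,0]<(k+1)/40)]
            if len(s)>8: print((lo,hi),k/40,np.percentile(s[:,2],[50,90]).round(4),len(s))
E
python3 - <<'E'
from meas import *
prof()
E
```

```text
(-0.045, 0.06) 0.35 [0.0916 0.0943] 172
(-0.045, 0.06) 0.375 [0.0928 0.0967] 61
(-0.045, 0.06) 0.4 [0.0968 0.1   ] 61
(-0.045, 0.06) 0.425 [0.1004 0.1047] 64
(-0.045, 0.06) 0.45 [0.1039 0.1103] 74
(-0.045, 0.06) 0.475 [0.1042 0.1144] 75
(-0.045, 0.06) 0.5 [0.107  0.1188] 315
(0.15, 0.26) 0.35 [0.0918 0.0943] 143
(0.15, 0.26) 0.375 [0.0916 0.096 ] 53
(0.15, 0.26) 0.4 [0.0943 0.0997] 60
(0.15, 0.26) 0.425 [0.0955 0.1043] 70
(0.15, 0.26) 0.45 [0.1012 0.1087] 64
(0.15, 0.26) 0.475 [0.0995 0.1131] 77
(0.15, 0.26) 0.5 [0.1028 0.1183] 261
```

The profile is clean: the rear stays on the bench and the front is up about 24 mm. I'll advance while turning to match the bay, and stop short of the lip to check.

Emit:
{"api": "drive_tool", "payload": {
  "motion": [
    [0,-0.4,0.5,0,0.02],
    [0,-0.5,0.8,0,0.025],
    [0,-0.6,0.8,0,0.025],
    [0,-0.6,0.8,0,0.025],
    [0,-0.6,0.8,0,0.025],
    [0,-0.6,0.8,0,0.025],
    [0,-0.6,0.6,0,0.025],
    [0,0,0,0,0],
    [0,0,0,0,0]
  ]
}}

```text
clock: 16.78
eef_pos: [0.5566, 0.062, 0.1357]
orientation: [3.14, 0.0, 1.4]
wrist_force: [2.8, -2.3, -6.7]
opening: 0.0077
gripper_force: 43.3
```

```bash
cat >> meas.py <<'E'
def ends(ns=("scene",),tag=None):
    """tray rim end lines in the bay frame"""
    for n in ns:
        d=grab(n); w=pts(d); im=d["image"].astype(int); 
        if tag: save(d,tag+n)
        a=np.radians(-10.7); e=np.array([[np.cos(a),np.sin(a)],[-np.sin(a),np.cos(a)]])
        b=(w[...,:2]-BO)@e.T; X,Y=b[...,0],b[...,1]; z=w[...,2]
        m=(im.max(-1)<75)&(z>.088)&(z<.13)&(X>-.36)&(X<.12)&(abs(Y)<.2)
        P=np.c_[X[m],Y[m],z[m]]; r=cv2.minAreaRect(P[:,:2].astype(np.float32)); 
        q=cv2.boxPoints(r); print(n,len(P),"bay-frame c",np.round(r[0],4),"size",np.round(r[1],4),"ang",round(r[2],2))
        for k in np.arange(-.36,.12,.025):
            s=P[(P[:,0]>k)&(P[:,0]<=k+.025)]
            if len(s)>8: print("  X",round(k,3),"z90",np.percentile(s[:,2],90).round(4),"Y",s[:,1].min().round(4),s[:,1].max().round(4))
E
python3 - <<'E'
from meas import *
ends(("scene","top"),"t6")
E
```

```text
scene 1482 bay-frame c [-0.1909 -0.0032] size [0.1502 0.2855] ang 0.8
  X -0.285 z90 0.0941 Y -0.1458 0.1365
  X -0.26 z90 0.0952 Y -0.1461 0.1371
  X -0.235 z90 0.1 Y -0.1461 0.1392
  X -0.21 z90 0.104 Y -0.1452 0.1388
  X -0.185 z90 0.1083 Y -0.1456 0.1393
  X -0.16 z90 0.1164 Y -0.1453 0.139
  X -0.135 z90 0.1184 Y -0.1451 0.1374
top 571 bay-frame c [-0.1882 -0.0043] size [0.1494 0.2828] ang 0.68
  X -0.285 z90 0.0967 Y -0.1401 0.1353
  X -0.26 z90 0.0977 Y -0.1453 0.136
  X -0.235 z90 0.1012 Y -0.1453 0.1362
  X -0.21 z90 0.1076 Y -0.1457 0.137
  X -0.185 z90 0.1104 Y -0.1453 0.1371
  X -0.16 z90 0.1154 Y -0.1429 0.1368
  X -0.135 z90 0.1214 Y -0.1448 0.1371
```

View pics/t6scene.png

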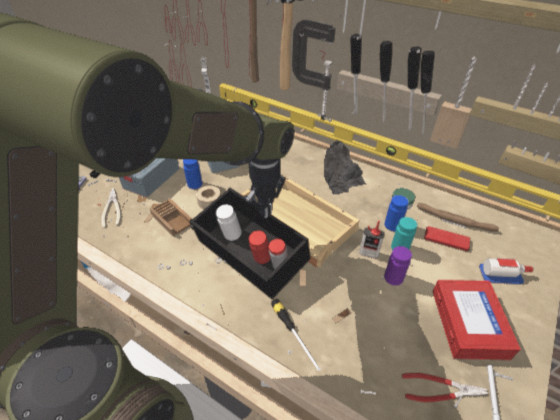

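Tray rim around (250,240): the front is up, the pots are upright, and it's aligned in front of the bay. I'll check the bay frame against its own cheeks and rail.

Run:
```python
from meas import *
import pickle
for n in("top","scene"):
    d=pickle.load(open(n+"0.pkl","rb")); w=pts(d); a=np.radians(-10.7); e=np.array([[np.cos(a),np.sin(a)],[-np.sin(a),np.cos(a)]])
    b=(w[...,:2]-BO)@e.T; X,Y,z=b[...,0],b[...,1],w[...,2]
    m=(z>.037)&(z<.05)&(X>-.12)&(X<.12)&(abs(Y)<.19)
    for k in np.arange(-.12,.08,.025):
        s=m&(X>k)&(X<=k+.025)
        for sg in(-1,1):
            t=s&(Y*sg>.13)
            if t.sum()>3: print(n,"X",round(k,3),"cheek",sg,Y[t].min().round(4),Y[t].max().round(4))
    for k in(-.1,-.05,0,.05,.1):
        t=m&(X>.06)&(abs(Y-k)<.02)
        if t.sum()>3: print(n,"rail Y",k,X[t].min().round(4),X[t].max().round(4))
    l=(z>.012)&(z<.018)&(X<-.06)&(X>-.12)
    for k in(-.1,-.05,0,.05,.1):
        t=l&(abs(Y-k)<.02)
        if t.sum()>3: print(n,"lip Y",k,np.percentile(X[t],[3,97]).round(4))
```

```text
top X -0.095 cheek -1 -0.1719 -0.1555
top X -0.095 cheek 1 0.1552 0.1717
top X -0.07 cheek -1 -0.164 -0.1505
top X -0.07 cheek 1 0.1511 0.1665
top X -0.045 cheek -1 -0.1629 -0.1506
top X -0.045 cheek 1 0.1513 0.1626
top X -0.02 cheek -1 -0.1626 -0.1506
top X -0.02 cheek 1 0.1511 0.1628
top X 0.005 cheek -1 -0.1621 -0.1504
top X 0.005 cheek 1 0.1504 0.1618
top X 0.03 cheek -1 -0.1618 -0.1504
top X 0.03 cheek 1 0.1509 0.1638
top X 0.055 cheek -1 -0.1624 -0.1327
top X 0.055 cheek 1 0.1329 0.1632
top rail Y -0.1 0.0783 0.0909
top rail Y -0.05 0.0783 0.0906
top rail Y 0 0.078 0.0907
top rail Y 0.05 0.078 0.0909
top rail Y 0.1 0.0783 0.0912
top lip Y -0.1 [-0.0973 -0.0697]
top lip Y -0.05 [-0.0975 -0.0753]
top lip Y 0 [-0.0968 -0.0728]
top lip Y 0.05 [-0.0969 -0.0693]
top lip Y 0.1 [-0.097  -0.0736]
scene X -0.12 cheek 1 0.1635 0.1685
scene X -0.095 cheek -1 -0.1715 -0.1552
scene X -0.095 cheek 1 0.1555 0.1713
scene X -0.07 cheek -1 -0.1655 -0.15
scene X -0.07 cheek 1 0.151 0.1653
scene X -0.045 cheek -1 -0.1614 -0.1492
scene X -0.045 cheek 1 0.1513 0.1634
scene X -0.02 cheek -1 -0.1611 -0.1491
scene X -0.02 cheek 1 0.1517 0.1635
scene X 0.005 cheek -1 -0.1618 -0.1496
scene X 0.005 cheek 1 0.1505 0.1651
scene X 0.03 cheek -1 -0.1623 -0.1495
scene X 0.03 cheek 1 0.1507 0.1656
scene X 0.055 cheek -1 -0.1616 -0.1309
scene X 0.055 cheek 1 0.1306 0.1643
scene rail Y -0.1 0.0789 0.0932
scene rail Y -0.05 0.0779 0.0914
scene rail Y 0 0.0771 0.0922
scene rail Y 0.05 0.078 0.0935
scene rail Y 0.1 0.0782 0.0917
scene lip Y -0.1 [-0.0959 -0.0828]
scene lip Y -0.05 [-0.096  -0.0829]
scene lip Y 0 [-0.0962 -0.0842]
scene lip Y 0.05 [-0.0961 -0.083 ]
scene lip Y 0.1 [-0.0962 -0.083 ]
```

The bay frame is good to 1–2 mm. I'll advance the edge over the lip, trim, and lower onto it.

Emit:
{"api": "drive_tool", "payload": {
  "motion": [
    [0,0.1,0.6,0,0.007],
    [0,0.1,0.8,0,0.006],
    [0,0.1,0.7,0,0],
    [0,0,0.4,0,0],
    [0,0,0,0,0],
    [0,0,0,0.4,0],
    [0,0,0,0.3,0],
    [0,0,0,0.2,0],
    [0,0,0,0,0]
  ]
}}

```text
clock: 17.63
eef_pos: [0.5825, 0.061, 0.1274]
orientation: [3.137, -0.001, 1.388]
wrist_force: [6.2, 0.5, -2.5]
opening: 0.0077
gripper_force: 36.2
```

Run:
```python
from meas import *
ends(("scene",),"t7")
```

```text
scene 1303 bay-frame c [-0.1663  0.0016] size [0.1517 0.2858] ang 0.15
  X -0.26 z90 0.0953 Y -0.1401 0.1399
  X -0.235 z90 0.0949 Y -0.1406 0.1421
  X -0.21 z90 0.0977 Y -0.1408 0.1434
  X -0.185 z90 0.1 Y -0.1404 0.1441
  X -0.16 z90 0.1033 Y -0.1405 0.1445
  X -0.135 z90 0.118 Y -0.1412 0.1433
  X -0.11 z90 0.1108 Y -0.1409 0.1412
```

The edge is over the lip (X ≈ -0.082) and the load has come off the wrist. Release, go up and move over the rear board.

Emit:
{"api": "drive_tool", "payload": {
  "motion": [
    [15,0,0,0,0],
    [30,0,0,0,0],
    [30,0,0,0,0],
    [30,0,0,0,0],
    [30,0,0,-1,0],
    [30,0,0,-2,0],
    [35,0,0,-2,0],
    [40,0,-1.5,0,0],
    [40,0,-3.2,0,0],
    [40,0,-3.2,0,0],
    [40,0,-3.2,0,0],
    [40,0,-2.5,0,0]
  ]
}}

```text
clock: 18.68
eef_pos: [0.4453, 0.0861, 0.1769]
orientation: [3.141, -0.0, 1.388]
wrist_force: [0.2, -0.1, 0.6]
opening: 0.0343
gripper_force: 0.0
```

Run:
```python
from meas import *
s=manip.get_state(); print(s["eef_pos"],s["orientation"])
ends(("scene",),"t8")
im=cv2.imread("pics/t8scene.png")[140:320,160:400]; cv2.imwrite("pics/t8c.png",cv2.resize(im,None,fx=3,fy=3))
```

```text
[0.44532076 0.08614326 0.17687633] [ 3.14137645e+00 -1.31577535e-04  1.38792796e+00]
scene 1080 bay-frame c [-0.167   0.0004] size [0.283  0.1495] ang 89.7
  X -0.26 z90 0.095 Y -0.1399 0.1405
  X -0.235 z90 0.0953 Y -0.1403 0.1422
  X -0.21 z90 0.0981 Y -0.1406 -0.131
  X -0.185 z90 0.1002 Y -0.1408 0.1383
  X -0.16 z90 0.1028 Y -0.1405 0.0631
  X -0.135 z90 0.1062 Y -0.1414 -0.1313
  X -0.11 z90 0.11 Y -0.1404 0.1064
```

View pics/t8c.png

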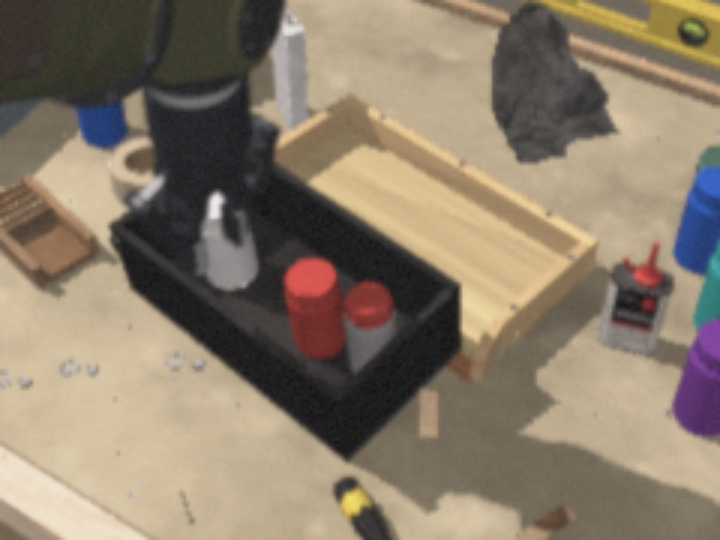

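The tray rests tilted on the lip at crop (460,365) and is released, with the pots upright. Now a shallow grip on the rear board, then ease it up and push.

Emit:
{"api": "drive_tool", "payload": {
  "motion": [
    [40,0,-0.3,2,0],
    [40,0,0,2.5,0],
    [40,0,0,1.7,0],
    [40,0,0,0.6,0],
    [40,0,0,0,0],
    [0,0,0,0,0],
    [0,0,0,0,0],
    [0,0,0,0,0],
    [0,0,0,0,0],
    [0,0,0,0,0]
  ],
  "squeeze": 35
}}

```text
clock: 19.57
eef_pos: [0.4452, 0.0865, 0.1096]
orientation: [3.139, -0.001, 1.388]
wrist_force: [-0.6, -0.6, 8.4]
opening: 0.0084
gripper_force: 34.7
```

Emit:
{"api": "drive_tool", "payload": {
  "motion": [
    [0,0,0,-0.3,0],
    [0,0,0,-0.4,0],
    [0,0,0.2,-0.4,0],
    [0,0,0.5,-0.2,0],
    [0,0,0.8,0,0],
    [0,0,0.8,0,0],
    [0,0,0.8,0,0],
    [0,0,0.5,0,0],
    [0,0,0,0,0]
  ]
}}

```text
clock: 20.32
eef_pos: [0.4793, 0.08, 0.1216]
orientation: [-3.138, 0.0, 1.388]
wrist_force: [-6.8, 1.2, 2.0]
opening: 0.0076
gripper_force: 34.9
```

Run:
```python
from meas import *
ends(("scene",),"t9")
```

```text
scene 1348 bay-frame c [-0.1382  0.0018] size [0.1622 0.286 ] ang 0.51
  X -0.235 z90 0.1258 Y -0.0118 0.1335
  X -0.21 z90 0.1067 Y -0.1415 0.1443
  X -0.185 z90 0.1056 Y -0.1407 0.1427
  X -0.16 z90 0.1068 Y -0.1412 0.1447
  X -0.135 z90 0.1075 Y -0.1408 -0.1308
  X -0.11 z90 0.1081 Y -0.1409 -0.1309
  X -0.085 z90 0.1104 Y -0.1406 0.0954
  X -0.06 z90 0.1104 Y -0.1297 0.0902
```

Emit:
{"api": "drive_tool", "payload": {
  "motion": [
    [0,0,0.5,0,0],
    [0,0,0.9,0,0],
    [0,0,1,0,0],
    [0,0,1,0,0],
    [0,0,1,0,0],
    [0,0,1,0,0],
    [0,0,1,0,0],
    [0,0,1,0,0],
    [0,0,1,0,0],
    [0,0,0.6,0,0],
    [0,0,0,0,0]
  ]
}}

```text
clock: 21.28
eef_pos: [0.5684, 0.064, 0.1232]
orientation: [-3.14, -0.001, 1.388]
wrist_force: [-10.6, 3.0, 18.2]
opening: 0.008
gripper_force: 46.8
```

Run:
```python
from meas import *
ends(("scene",),"t10")
im=cv2.imread("pics/t10scene.png")[120:300,180:420]; cv2.imwrite("pics/t10c.png",cv2.resize(im,None,fx=3,fy=3))
```

```text
scene 1287 bay-frame c [-0.0484  0.0014] size [0.284  0.1603] ang 89.91
  X -0.135 z90 0.1115 Y -0.1396 0.1422
  X -0.11 z90 0.1135 Y -0.1403 0.1412
  X -0.085 z90 0.1073 Y -0.1402 0.1418
  X -0.06 z90 0.1059 Y -0.1398 0.1434
  X -0.035 z90 0.1045 Y -0.1406 -0.0544
  X -0.01 z90 0.1036 Y -0.1396 -0.1303
  X 0.015 z90 0.1027 Y -0.1394 0.0587
```

View pics/t10c.png

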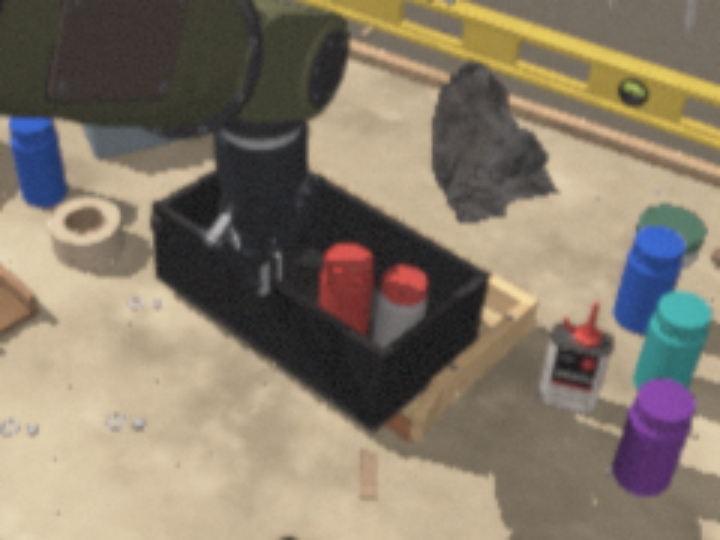

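The tray has tipped forward over the lip and the pots are upright (red 345,290, grey 400,310). Pushing on with a slight ease-up.

Emit:
{"api": "drive_tool", "payload": {
  "motion": [
    [0,0,0.4,-0.3,0],
    [0,0,0.8,0,0],
    [0,0,0.8,0,0],
    [0,0,0.8,0,0],
    [0,0,0.6,0,0],
    [0,0,0.4,0,0],
    [0,0,0,0,0],
    [0,0,0,0,0]
  ]
}}

```text
clock: 22.0
eef_pos: [0.6055, 0.0565, 0.1238]
orientation: [-3.141, 0.0, 1.388]
wrist_force: [0.8, -0.4, -10.7]
opening: 0.0079
gripper_force: 43.9
```

Run:
```python
from meas import *
ends(("scene","top"),"t11")
```

```text
scene 1305 bay-frame c [-0.0101  0.0015] size [0.1636 0.2849] ang 0.53
  X -0.11 z90 0.125 Y -0.0076 0.0065
  X -0.085 z90 0.1116 Y -0.1405 0.1431
  X -0.06 z90 0.109 Y -0.1409 0.1424
  X -0.035 z90 0.1067 Y -0.1408 0.1438
  X -0.01 z90 0.105 Y -0.1399 0.1434
  X 0.015 z90 0.1041 Y -0.1407 -0.1093
  X 0.04 z90 0.1025 Y -0.1401 0.0542
  X 0.065 z90 0.1029 Y -0.139 0.0557
top 972 bay-frame c [-0.0055  0.0009] size [0.1538 0.284 ] ang 0.57
  X -0.085 z90 0.1143 Y -0.141 0.1422
  X -0.06 z90 0.1109 Y -0.1411 0.1419
  X -0.035 z90 0.1102 Y -0.1403 0.1409
  X -0.01 z90 0.1074 Y -0.1408 0.1406
  X 0.015 z90 0.1072 Y -0.1401 0.1399
  X 0.04 z90 0.1048 Y -0.1406 0.1425
  X 0.065 z90 0.1049 Y -0.1385 0.1403
```

Emit:
{"api": "drive_tool", "payload": {
  "motion": [
    [0,0,0.4,0,0],
    [0,0,0.3,0,0],
    [0,0,0,0,0],
    [0,0,0,0.3,0],
    [0,0,0,0.3,0],
    [0,0,0,0.2,0],
    [0,0,0,0,0]
  ]
}}

```text
clock: 22.68
eef_pos: [0.6122, 0.0555, 0.1162]
orientation: [-3.141, -0.0, 1.388]
wrist_force: [-6.0, 1.1, -2.0]
opening: 0.0083
gripper_force: 39.8
```

Run:
```python
from meas import *
ends(("scene","top"),"t12")
```

```text
scene 1080 bay-frame c [-0.004   0.0027] size [0.1621 0.2908] ang 2.24
  X -0.085 z90 0.1058 Y -0.1399 0.143
  X -0.06 z90 0.1028 Y -0.1411 0.1408
  X -0.035 z90 0.1022 Y -0.1402 0.1471
  X -0.01 z90 0.1015 Y -0.1407 0.1452
  X 0.015 z90 0.1013 Y -0.1399 0.1425
  X 0.04 z90 0.1016 Y -0.1401 -0.1308
  X 0.065 z90 0.1029 Y -0.1396 0.0521
top 902 bay-frame c [0.003  0.0007] size [0.1527 0.2849] ang 0.79
  X -0.085 z90 0.1073 Y -0.1403 0.1421
  X -0.06 z90 0.1052 Y -0.1408 0.1404
  X -0.035 z90 0.1055 Y -0.1404 0.1397
  X -0.01 z90 0.1035 Y -0.1406 0.1402
  X 0.015 z90 0.104 Y -0.1407 0.1405
  X 0.04 z90 0.1041 Y -0.1412 0.1418
  X 0.065 z90 0.1047 Y -0.139 0.1422
```

Emit:
{"api": "drive_tool", "payload": {
  "motion": [
    [15,0,0,0,0],
    [30,0,0,0,0],
    [40,0,0,0,0],
    [40,0,0,0,0],
    [40,0,0,-1,0],
    [40,0,0,-3,0],
    [40,0,0,-3,0],
    [40,0,-4,-3,0],
    [40,0,-4,-3,0],
    [40,0,-4,0,0],
    [40,0,-4,0,0],
    [40,0,-4,0,0]
  ]
}}

```text
clock: 23.78
eef_pos: [0.4273, 0.0894, 0.2372]
orientation: [3.14, -0.001, 1.388]
wrist_force: [0.3, 0.1, 0.9]
opening: 0.0341
gripper_force: 0.0
```

Run:
```python
from meas import *
print(manip.get_state()["eef_pos"])
ends(("scene","top"),"t13")
im=cv2.imread("pics/t13scene.png")[120:300,180:420]; cv2.imwrite("pics/t13c.png",cv2.resize(im,None,fx=3,fy=3))
```

```text
[0.42726995 0.08941273 0.23722804]
scene 1230 bay-frame c [0.0017 0.0028] size [0.1511 0.2866] ang 0.26
  X -0.085 z90 0.1028 Y -0.14 0.1458
  X -0.06 z90 0.1006 Y -0.1403 0.143
  X -0.035 z90 0.1015 Y -0.1402 0.1418
  X -0.01 z90 0.1008 Y -0.1402 0.1445
  X 0.015 z90 0.1014 Y -0.14 0.1457
  X 0.04 z90 0.1013 Y -0.1399 0.1447
  X 0.065 z90 0.1025 Y -0.1402 0.1417
top 1050 bay-frame c [0.0023 0.0004] size [0.152  0.2832] ang 0.54
  X -0.085 z90 0.1053 Y -0.1411 0.1407
  X -0.06 z90 0.1036 Y -0.1405 0.1402
  X -0.035 z90 0.1037 Y -0.1409 0.1409
  X -0.01 z90 0.1038 Y -0.141 0.1405
  X 0.015 z90 0.1031 Y -0.141 0.1412
  X 0.04 z90 0.1037 Y -0.1407 0.1425
  X 0.065 z90 0.1054 Y -0.1391 0.1421
```

View pics/t13c.png

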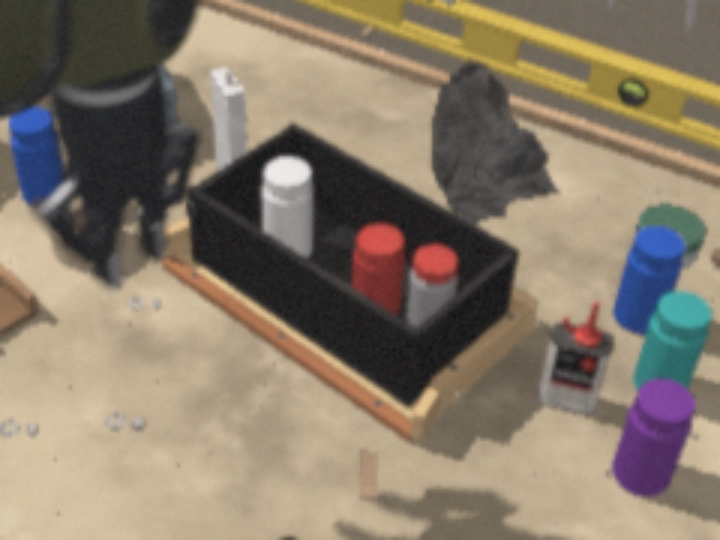

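The tray lies flat behind the lip, centred within 3 mm. The three pots are upright (white 287,205, red 379,265, grey 432,285) and the robot is clear.

```bash
python3 -c "
from rig import sign_off; print(sign_off())"
```

```text
the job is handed in; nothing more can be done
None
```

The tray lies flat in the bay behind the lip with all three pots upright, and the job was handed in at about 24 s of the 72 s. One deviation: my first grip on the leading edge briefly lifted the whole tray about 20 mm off the bench, so I set it down and re-gripped so that only that edge came up. No verdict was returned.

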